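Lock a bench-clamped drill on for hands-free polishing

ROBOT

A 6-joint arm with a two-finger parallel gripper is mounted at the origin on a cart in front of the work surface, level with it; the furniture and walls round the work are solid. World frame = base frame: x ahead of the robot, y to its left, z up, the work surface at z = 0. Lengths are in mm, angles in rad, forces in N, time in s.
With the tool pointing down it reaches from about 400 to 925 mm from the base axis. Payload 12.5 kg.
Tool frame: the origin (TCP) lies midway between the tips of the shut fingers; the grasp point (between the pads) lies 19 mm behind it (env.tcp_to_grasp is the distance from the TCP to the grasp point, in mm); z points along the fingers, y is the line along which they close (so a half turn about z gives the same grasp; the last joint's range is limited). The gripper opens to 95 mm and grips with 3 to 60 N. Pads are 20 mm wide; open, the fingers measure 119 mm over their backs; the gripper's body (75 mm by 180 mm) begins 59 mm behind the grasp point.
Start: joints at [1.026, 0.491, 1.559, -0, 1.092, -0.106], TCP at [265.52, 565.814, 214.661] pointing down, gripper open.
Joint ranges: [-3.1, 3.1], [-0.84, 2.19], [0.05, 2.79], [-1.13, 4.28], [0.06, 2.93], [-2.69, 2.69]. Speed limits (rad/s): [2.22, 2.22, 2.79, 3.14, 3.14, 3.14].

INTERFACE

Orientations are given as [roll, pitch, yaw] about the fixed x, y, z axes, in that order (R = Rz(yaw) Ry(pitch) Rx(roll)).
In Python, from cell import env gives the robot as it stands. The module is installed in compiled form; this text tells all that it offers.
- The arm moves only by the tool step_arm, never from a script. Its argument "plan" is a list that holds one entry, the list of rows, each a list of 5 numbers: the shift along the tool's x, y, z in mm, then the turn about the tool's z in degrees, then the opening, from -1 (shut) to 1 (fully open). A call has 1 to 8 rows; each row is the pose to reach, as a shift and turn from the pose commanded when the call began, along the tool's axes at that moment; what a row does not reach only later rows make up. A row lasts 1/12 s, in which the tool goes at most 41.7 mm and 7.16 degrees, less where a joint would pass 70% of its speed; a pose out of reach is approached as far as the arm can. A call with a gripper value outside its range is refused whole. The fingers move at their own pace and stop on an object; the grip force is fixed at half the most. Time passes only in rows, so rows that repeat a pose let the fingers close. It gives the time, the measured TCP pose, the force, the opening and the grip force at its end, in the units of the state.
- env.state(): the state, without advancing time (a new reading comes with each control period).
- env.read_camera(name): name is "scene" or "top" or "wrist"; returns the picture (480x640x3 uint8, blue, green, red); there is no depth.
- env.get_calibration(name): a dict with "K" (3x3 intrinsics, pixels), "D" ([k1, k2, p1, p2, k3] as OpenCV has them; the pictures are not rectified), "extrinsics" (4x4, takes a point from world to camera coordinates). Camera axes: x right, y up, looking along -z (the intrinsics and any distortion apply to the point x, -y, -z); pixel columns grow to the right and rows downward; lengths in mm; the calibration is good to about 2 mm. A picture is of the moment at which its call begins: read the wrist's pose just before it. get_calibration takes no time and is no camera call; for the wrist camera it gives the pose at the moment of the call.
- env.job_done(): hands the job in; it is judged then, once.
The state is a dict: "t": time; "joints": joint angles; "qvel": joint speeds; "tau": joint torques, N m; "eef_pos": TCP position; "tcp_rot": TCP orientation; "ft_force": force on the tool from outside, world axes, zero at the start; "moment": the same for the moment, N m; "opening": opening from 0.0 (shut) to 1.0 (fully open); "grip_force": force on a finger pad.
Only numpy, scipy, OpenCV 4.12 (cv2) and the standard library are available. Lean on these libraries where they do the work, as an engineer would, in place of code of your own. Each camera call takes 0.05 s, during which the arm holds its last target. There are 200 camera calls.

TASK

The cordless drill clamped on its side in the bench stand has to run by itself, so that both hands are free to hold the work to its felt bob. Squeeze its trigger right in and, with the trigger held there, push the round lock-on button on the upper flank of the grip right in, then ease the trigger out onto the lock and let go of everything: the trigger must stay held in. Do not force the switch or twist the drill in its clamp, and leave the jar, spool and cork block around it where they are.

Things in the scene. Friction and masses are not known exactly. Their poses are not given: they have to be found in the camera images.
- drill: Cordless drill, 276x234x76 mm, lying in a collar clamp, axis 88 mm over the bench. Origin: middle of the battery's bottom. Its x points down (within 5 deg), y to the chuck, z along the grip to the motor, away from the robot. In mm: battery z 0-67, x +-37, y -105 to 10; grip x +-21, y about -68 to -14; motor housing z 161-229, x +-32, y to 2; collar radius 35 about the axis z 197, y 2-20. The stand is bolted down.
- drill_trigger (a joint): Trigger travel in m: 0 out, 0.007 on its stop; it moves along the drill's -y. Spring: about 3.6 N at 0, 10 N on the stop, where it stops hard. While it is in by less than 0.0054 the button is blocked. Caught by the lock it rests at about 0.0032. Squeezing it again frees the lock.
- lock_button (a joint): Lock-on button travel in m: 0 out, 0.0042 fully in; it moves along the drill's +x (down into the grip). Spring: 3 N to 6 N. It has to be in by over 0.0035 and stay pressed while the trigger eases back past 0.0054; let go sooner it springs out. Once caught it stays in at about 0.0035.
- trigger_face (a point): Middle of the trigger's front face (moves with the trigger; axes as the drill's). The black trigger is a block 16 mm wide along x and 28 mm long along z (drill z 134-162), standing 7 to 8 mm proud of the grip and facing the chuck; at rest this point is at drill (0, -7, 146) mm. Its upper edge lies 13 mm below the grip's upper flank.
- button_top (a point): Middle of the top of the lock-on button, a grey disc 13.6 mm across in a low black boss 21 mm across on the grip's upper flank, 4 to 5 mm proud when out (moves with the button). At rest at drill (-24, -58, 146) mm: 51 mm behind the trigger's front and 24 mm higher than its middle, so two fingertips reach both at once if the gripper is tilted with the front finger lower.
- battery_end (a point): Middle of the battery's bottom face (towards the robot), at drill (0, -48, 0) mm; it shows whether the drill turns in its clamp.
- wax_jar: Bystander: glass jar with a dark label and lid, 75 mm across, 114 mm high, standing beyond the felt bob; origin under its middle.
- cork_block: Bystander: cork block 85x55x30 mm, behind the drill's tail as seen from the robot; origin under its middle.
- spool: Bystander: thread spool with wooden ends, 45 mm across, 55 mm high, standing on the robot's side of the felt bob; origin under its middle.

How it is judged:
By the outcome, as a careful person would: the job done as asked, in the order asked, and still so for the second after the job is handed in, with the robot touching nothing.
It also fails if it takes over 51 s, if anything falls off the work surface, if the arm or the gripper's body presses on something with over 40 N, if the wrist force passes 120 N, or if a joint passes its speed limit or range.

## Working session

There is one attempt and no reset: what is moved stays moved. The work goes in short steps, Python scripts to look and compute and a tool call to move; the robot and the scene stay as the last step left them, time stands still between calls to the robot, and variables do not carry over. Pictures are saved under pics/ and viewed, at most 10 in all, crops included, and the job is handed in when it is done.

Besides the shell and the picture viewer there is one more tool, called after "Call:" as a command line: name --argument value ..., lists and objects as JSON in quotes. step_arm: Moves the arm, as the interface text tells. Its arguments: {"type":"object","properties":{"plan":{"type":"array"}},"required":["plan"]}

```bash
mkdir -p pics; python3 - <<'E'
from cell import env
import cv2,numpy as np
s=env.state();print(s)
for n in ["scene","top","wrist"]:
    im=env.read_camera(n);cv2.imwrite(f"pics/{n}0.png",im)
    c=env.get_calibration(n);print(n,np.round(c["K"],1).tolist(),np.round(c["D"],3).tolist(),np.round(c["extrinsics"],3).tolist())
E
ls
```

```text
{'t': 0.0, 'joints': array([ 1.02639936e+00,  4.91580938e-01,  1.55942353e+00, -3.18063745e-05,
        1.09168648e+00, -1.05598499e-01]), 'qvel': array([-0.0001047 , -0.00076692, -0.00027493, -0.0001847 ,  0.0004425 ,
       -0.00109005]), 'tau': array([-1.59557590e-04, -6.12630129e+01, -2.58194876e+01,  6.92586740e-02,
        4.80479957e-02, -4.53015059e-05]), 'eef_pos': array([265.39939477, 565.59993483, 214.05738928]), 'tcp_rot': array([-3.14049750e+00, -8.77109282e-05,  2.70280882e+00]), 'ft_force': array([-0.58442629, -0.72810981,  0.85629697]), 'moment': array([-0.01895593, -0.00597483, -0.06262719]), 'grip_force': 0.0, 'opening': 1.0000264975955715}
scene [[528.5, 0.0, 316.2], [0.0, 528.5, 231.0], [0.0, 0.0, 1.0]] [-0.0, 0.0, 0.0, 0.0, 0.0] [[0.607, -0.794, 0.015, -119.699], [0.488, 0.388, 0.782, -450.539], [-0.627, -0.467, 0.623, -445.453], [0.0, 0.0, 0.0, 1.0]]
top [[600.9, 0.0, 316.9], [0.0, 600.9, 242.0], [0.0, 0.0, 1.0]] [-0.013, 0.0, 0.0, 0.0, 0.0] [[0.005, -1.0, 0.01, 282.567], [0.996, 0.005, 0.089, -579.292], [-0.089, 0.009, 0.996, -1178.827], [0.0, 0.0, 0.0, 1.0]]
wrist [[417.2, 0.0, 321.4], [0.0, 417.2, 237.9], [0.0, 0.0, 1.0]] [-0.078, 0.0, 0.0, 0.0, 0.0] [[0.425, 0.905, -0.001, -624.574], [-0.872, 0.409, -0.269, 28.711], [-0.243, 0.115, 0.963, -391.873], [0.0, 0.0, 0.0, 1.0]]
pics
```

View pics/top0.png

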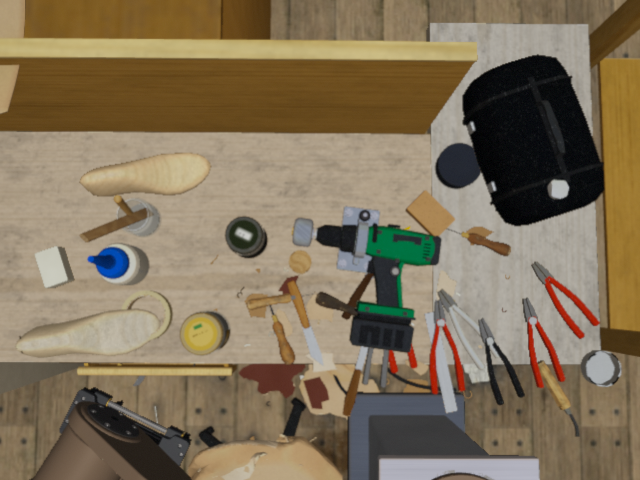

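View pics/scene0.png

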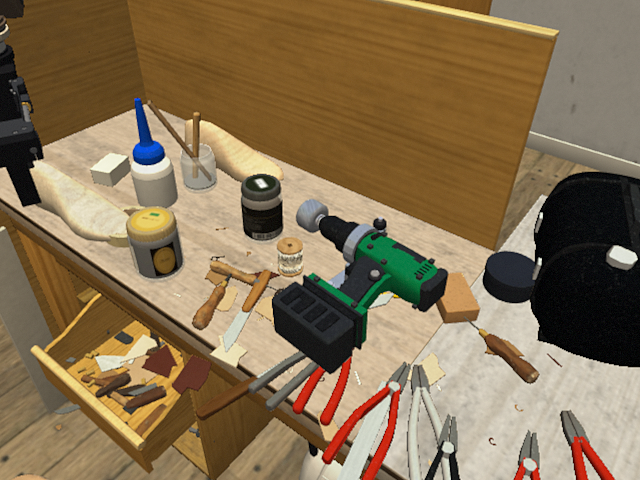

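```bash
python3 - <<'E'
import cv2,numpy as np
t=cv2.imread("pics/top0.png");s=cv2.imread("pics/scene0.png")
a=cv2.resize(t[200:360,285:455],None,fx=2.9,fy=2.9,interpolation=cv2.INTER_CUBIC)
b=cv2.resize(s[180:380,270:460],None,fx=2.3,fy=2.3,interpolation=cv2.INTER_CUBIC)[:464]
a=a[:460];b=b[:460]
w=np.hstack([a,b]);f=790/w.shape[1]; print(a.shape,b.shape,f)
cv2.imwrite("pics/crop1.png",cv2.resize(w,None,fx=f if f<1 else 1,fy=f if f<1 else 1))
E
```

```text
(460, 493, 3) (460, 437, 3) 0.8494623655913979
```

View pics/crop1.png

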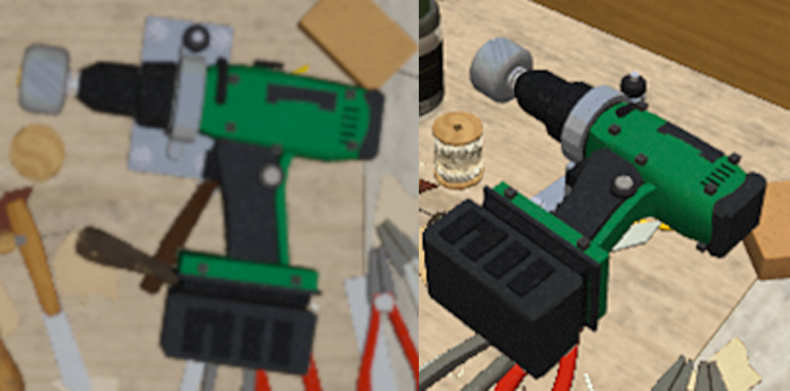

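View pics/wrist0.png

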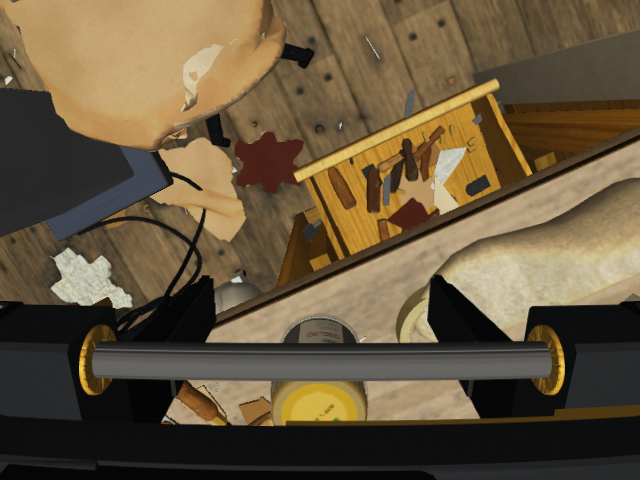

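```bash
cat > h.py <<'E'
import cv2,numpy as np
def ray(c,uv):
    p=cv2.undistortPoints(np.array([[uv]],float),np.array(c["K"]),np.array(c["D"]))[0,0]
    E=np.array(c["extrinsics"]);R,t=E[:3,:3],E[:3,3]
    d=R.T@np.array([p[0],-p[1],-1.]);return -R.T@t,d/np.linalg.norm(d)
def tri(rs):
    A=0;b=0
    for o,d in rs:
        P=np.eye(3)-np.outer(d,d);A=A+P;b=b+P@o
    x=np.linalg.solve(A,b);return x,[np.linalg.norm((np.eye(3)-np.outer(d,d))@(x-o)) for o,d in rs]
def plane(c,uv,z):
    o,d=ray(c,uv);return o+d*(z-o[2])/d[2]
def proj(c,X):
    E=np.array(c["extrinsics"]);p=(E[:3,:3]@np.asarray(X,float).T).T+E[:3,3]
    return cv2.projectPoints((p*[1,-1,-1]).reshape(-1,1,3),np.zeros(3),np.zeros(3),np.array(c["K"]),np.array(c["D"]))[0].reshape(-1,2)
E
python3 - <<'E'
from h import *
from cell import env
T=env.get_calibration("top");S=env.get_calibration("scene")
print(tri([ray(T,(395.4,271.0)),ray(S,(374.5,273.7))]))
t=cv2.imread("pics/top0.png");h=cv2.cvtColor(t,cv2.COLOR_BGR2HSV)
m=cv2.inRange(h,(65,120,50),(90,255,255));n,l,st,ce=cv2.connectedComponentsWithStats(m)
for i in range(1,n):
    if st[i][4]>100: print(st[i],ce[i],cv2.minAreaRect(np.argwhere(l==i)[:,::-1].astype(np.float32)))
for p in [(303.3,232.5),(439,250)]: print(plane(T,p,88))
s=env.state();print(s["eef_pos"],s["tcp_rot"])
E
```

```text
(array([517.23689564, 139.71900634, 104.41489754]), [np.float64(0.0013524158644533035), np.float64(0.001352415864335579)])
[ 358  226   77   92 2433] [397.22729141 261.37073572] ((396.8655090332031, 272.02001953125), (67.76753997802734, 88.00404357910156), 8.23561954498291)
[590.14684081 312.06745885  88.        ]
[558.19997595  54.18697265  88.        ]
[265.4113065  565.6638781  214.20162241] [-3.14078117e+00 -9.36787377e-05  2.70284453e+00]
```

Call:
step_arm --plan '[[[-384,-290,0,-17.6,1],[-384,-290,0,-17.6,1],[-384,-290,0,-17.6,1],[-384,-290,0,-17.6,1],[-384,-290,0,-17.6,1],[-384,-290,0,-17.6,1],[-384,-290,0,-17.6,1],[-384,-290,0,-17.6,1]]]'

```text
t: 0.82
eef_pos: [420.7, 270.5, 214.7]
tcp_rot: [3.141, 0.0, 3.01]
ft_force: [0.5, -0.0, -0.0]
opening: 1.001
grip_force: 0.0
```

Call:
step_arm --plan '[[[-85,-120,0,0,1],[-85,-120,0,0,1],[-85,-120,0,0,1],[-85,-120,0,0,1],[-85,-120,0,0,1],[-85,-120,0,0,1]]]'

```text
t: 1.32
eef_pos: [489.1, 141.2, 214.4]
tcp_rot: [3.142, -0.0, 3.007]
ft_force: [0.5, 0.7, 0.1]
opening: 1.004
grip_force: 0.0
```

```bash
python3 - <<'E'
from h import *
from cell import env
s=env.state();c=env.get_calibration("wrist");im=env.read_camera("wrist")
print(s["t"],s["eef_pos"],s["tcp_rot"],s["joints"],s["ft_force"])
cv2.imwrite("pics/w1.png",im);np.save("w1.npy",c["extrinsics"])
E
```

```text
1.3167 [489.05848883 141.22848104 214.39204567] [ 3.14153215e+00 -4.91316979e-04  3.00739094e+00] [ 1.51199222e-01  3.27354553e-01  1.83850003e+00  2.37067806e-04
  9.76192492e-01 -1.28552822e+00] [0.52602299 0.7388922  0.07853461]
```

View pics/w1.png

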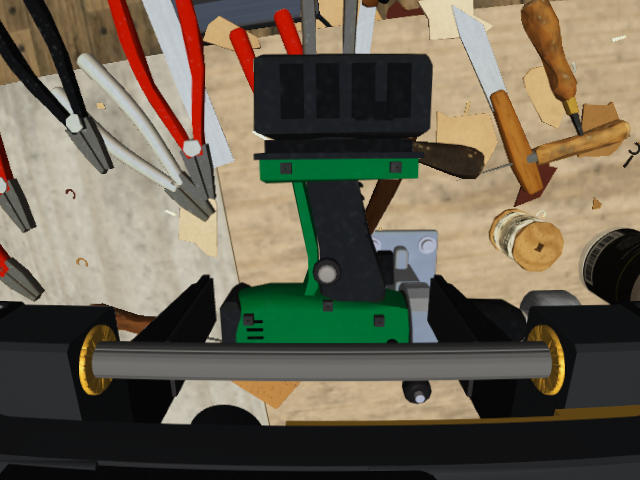

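```bash
python3 - <<'E'
from h import *
from cell import env
T=env.get_calibration("top");S=env.get_calibration("scene");W=dict(env.get_calibration("wrist"));W["extrinsics"]=np.load("w1.npy")
np.set_printoptions(precision=1,suppress=True)
im=cv2.imread("pics/w1.png");g=cv2.cvtColor(im,cv2.COLOR_BGR2GRAY)[250:292,305:350]
m=(g>95).astype(np.uint8);n,l,st,ce=cv2.connectedComponentsWithStats(m);print([(st[i],ce[i]+[305,250]) for i in range(1,n) if st[i][4]>30])
b=(327,271)
print(tri([ray(T,(395.4,271.0)),ray(S,(374.5,273.7)),ray(W,b)]))
print(tri([ray(T,(395.4,271.0)),ray(W,b)]),tri([ray(S,(374.5,273.7)),ray(W,b)]))
print(tri([ray(W,(286,168)),ray(T,(404.7,310.4))]),tri([ray(W,(395.5,167)),ray(T,(367.8,308.8))]))
E
```

```text
[(array([ 0,  0,  4, 26, 69], dtype=int32), array([306. , 261.9])), (array([ 13,  16,  18,  17, 225], dtype=int32), array([326.6, 273.7]))]
(array([516.7, 140.5, 103.8]), [np.float64(1.0625727749547476), np.float64(1.124891745318066), np.float64(2.1539781297657137)])
(array([516.9, 140.6, 100.2]), [np.float64(1.498751760509369), np.float64(1.4987517605094083)]) (array([516.3, 140.9, 103.9]), [np.float64(1.6328077765995683), np.float64(1.6328077765996323)])
(array([442.7, 119.6,  71.5]), [np.float64(1.9181531432536696), np.float64(1.918153143253619)]) (array([446.4, 193.7, 123.1]), [np.float64(1.0627685117283734), np.float64(1.062768511728471)])
```

Call:
step_arm --plan '[[[0,0,20,60,1],[0,0,20,60,1],[0,0,20,60,1],[0,0,20,60,1],[0,0,20,60,1],[0,0,20,60,1],[0,0,20,60,1],[0,0,20,60,1]]]'

```text
t: 2.03
eef_pos: [488.1, 143.6, 194.7]
tcp_rot: [-3.142, -0.0, 2.006]
ft_force: [-0.9, -0.1, -0.2]
opening: 1.003
grip_force: 0.0
```

Call:
step_arm --plan '[[[0,0,0,57,1],[0,0,0,57,1],[0,0,0,57,1],[0,0,0,57,1],[0,0,0,57,1],[0,0,0,57,1],[0,0,0,57,1],[0,0,0,57,1]]]'

```text
t: 2.7
eef_pos: [488.1, 143.6, 194.7]
tcp_rot: [-3.141, -0.0, 1.011]
ft_force: [-0.8, 0.9, 0.6]
opening: 1.0
grip_force: 0.0
```

Call:
step_arm --plan '[[[0,0,0,57,1],[0,0,0,57,1],[0,0,0,57,1],[0,0,0,57,1],[0,0,0,57,1],[0,0,0,57,1],[0,0,0,57,1],[0,0,0,57,1]]]'

```text
t: 3.37
eef_pos: [488.1, 143.6, 194.7]
tcp_rot: [-3.141, 0.0, 0.016]
ft_force: [0.4, 0.1, 1.2]
opening: 0.999
grip_force: 0.0
```

Call:
step_arm --plan '[[[62,4,0,7.9,1],[62,4,0,7.9,1],[62,4,0,7.9,1],[62,4,0,7.9,1]]]'

```text
t: 3.7
eef_pos: [550.6, 140.6, 194.1]
tcp_rot: [3.142, 0.001, -0.116]
ft_force: [-1.4, 0.2, 0.7]
opening: 0.997
grip_force: 0.0
```

```bash
python3 - <<'E'
from h import *
from cell import env
s=env.state();c=env.get_calibration("wrist");im=env.read_camera("wrist")
print(s["t"],s["eef_pos"],s["tcp_rot"],s["joints"],s["ft_force"])
cv2.imwrite("pics/w2.png",im);np.save("w2.npy",c["extrinsics"])
E
```

```text
3.7 [550.56073133 140.60638153 194.08879005] [ 3.14152527e+00  9.37162065e-04 -1.15916202e-01] [1.33727426e-01 4.32978861e-01 1.72441310e+00 1.99485058e-04
 9.85125464e-01 1.82032958e+00] [-1.43336226  0.23751427  0.66628839]
```

View pics/w2.png

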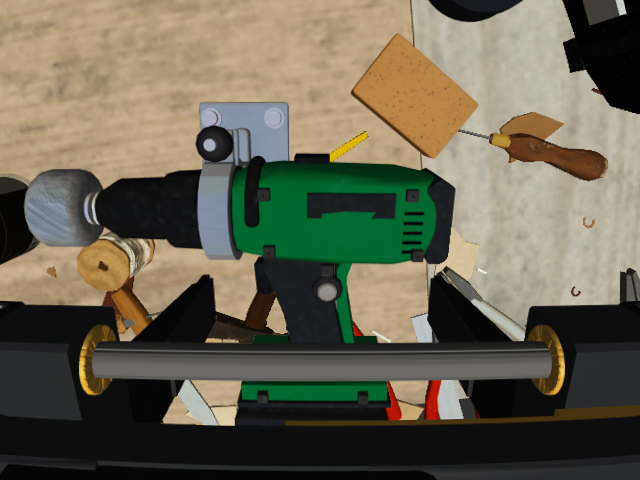

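```bash
python3 - <<'E'
from h import *
from cell import env
T=env.get_calibration("top");S=env.get_calibration("scene");K=dict(env.get_calibration("wrist"))
W1=dict(K,extrinsics=np.load("w1.npy"));W2=dict(K,extrinsics=np.load("w2.npy"))
np.set_printoptions(precision=1,suppress=True)
g=cv2.cvtColor(cv2.imread("pics/w2.png"),cv2.COLOR_BGR2GRAY)[270:312,306:348]
m=(g>95).astype(np.uint8);n,l,st,ce=cv2.connectedComponentsWithStats(m);print([(st[i],ce[i]+[306,270]) for i in range(1,n) if st[i][4]>30])
r=[ray(W1,(326.8,271.5)),ray(W2,(327,290.5)),ray(T,(395.4,271.0)),ray(S,(374.5,273.7))]
print(tri(r[:2]),tri(r))
# housing top screws / battery flange screws seen in both wrist views
for a,b in [((249,320),(417,255)),((379,321),(268,251)),((286,168),(364,397)),((395.5,167),(263,397))]:
    print(tri([ray(W1,a),ray(W2,b)]))
E
```

```text
[(array([ 12,  14,  19,  17, 239], dtype=int32), array([326.7, 291.9]))]
(array([515.2, 141.7, 104.4]), [np.float64(0.22835687814700617), np.float64(0.22835687814687378)]) (array([516.2, 140.7, 105. ]), [np.float64(1.669238183698898), np.float64(1.0523627692181532), np.float64(1.3535023123993055), np.float64(1.3464804067217442)])
(array([538.5,  83.2, 119.3]), [np.float64(0.31639520335532306), np.float64(0.3163952033553173)])
(array([551.6, 174.1, 119. ]), [np.float64(0.08609734329271751), np.float64(0.08609734329275236)])
(array([437.5, 125.1, 117.1]), [np.float64(0.6988360527353799), np.float64(0.6988360527354005)])
(array([446.1, 194.7, 118. ]), [np.float64(0.3426558364241671), np.float64(0.34265583642412745)])
```

```bash
python3 - <<'E'
import cv2,numpy as np
a=cv2.imread("pics/w2.png")[260:440,60:330]
a=(255*(a/255.)**0.4).astype(np.uint8)
cv2.imwrite("pics/c2.png",cv2.resize(a,None,fx=2.9,fy=2.9,interpolation=cv2.INTER_CUBIC))
E
```

```text
(no output)
```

View pics/c2.png

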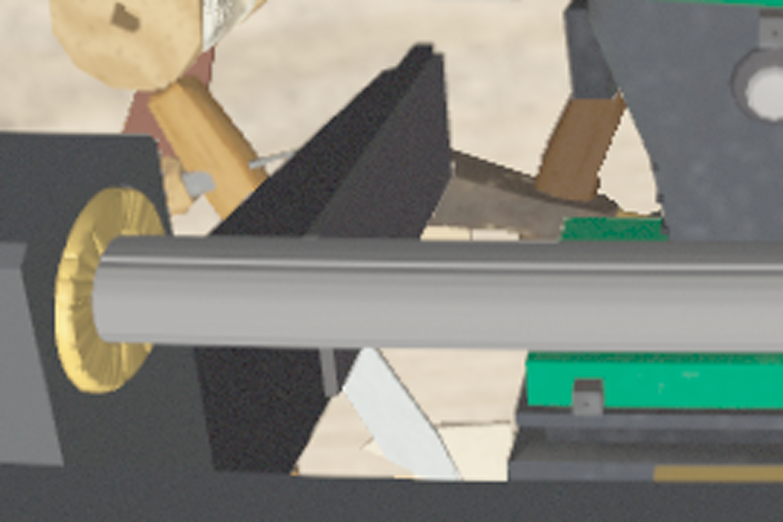

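```bash
python3 - <<'E'
from h import *
from cell import env
K=dict(env.get_calibration("wrist"));W1=dict(K,extrinsics=np.load("w1.npy"));T=env.get_calibration("top")
np.set_printoptions(precision=0,suppress=True)
B=np.array([515.7,141.2]);a=np.radians(7.6);Y=np.array([np.sin(a),np.cos(a)]);Z=np.array([np.cos(a),-np.sin(a)])
def dr(p): d=p[:2]-B;return np.array([d@Y-58,d@Z+146])
for n,p in dict(platecornL=(372,232),plateR=(437,232),gussetL=(392,250),gussetR=(409,250),gussetbot=(390,270),brownA=(372,228),brownB=(388,182),brownC=(366,222)).items():
    print(n,[dr(plane(W1,p,z)) for z in (8,25,45)])
X=lambda y,z,h:np.r_[B+(y+58)*Y+(z-146)*Z,h]
print(proj(W1,[X(y,z,28) for y,z in [(-14,118),(-14,138),(12,118),(12,138),(-94,118),(-107,138)]]).astype(int).tolist(), proj(W1,[X(-7,134,88),X(-7,134,80),X(0,0,88),X(-105,0,125),X(10,0,125)]).astype(int).tolist())
a=cv2.imread("pics/w1.png")[160:345,220:450];a=(255*(a/255.)**0.5).astype(np.uint8)
cv2.imwrite("pics/c1.png",cv2.resize(a,None,fx=3.2,fy=3.2,interpolation=cv2.INTER_CUBIC))
E
```

```text
platecornL [array([-14., 142.]), array([-16., 137.]), array([-18., 132.])]
plateR [array([ 47., 142.]), array([ 43., 137.]), array([ 37., 132.])]
gussetL [array([  6., 159.]), array([  3., 154.]), array([ -1., 148.])]
gussetR [array([ 22., 159.]), array([ 18., 154.]), array([ 14., 148.])]
gussetbot [array([  5., 180.]), array([  2., 173.]), array([ -2., 166.])]
brownA [array([-14., 138.]), array([-16., 134.]), array([-19., 128.])]
brownB [array([-1., 95.]), array([-3., 92.]), array([-7., 90.])]
brownC [array([-20., 132.]), array([-22., 128.]), array([-24., 123.])]
[[375, 211], [374, 233], [404, 211], [403, 233], [283, 211], [269, 233]] [[393, 249], [392, 246], [412, 58], [245, 48], [442, 49]]
```

View pics/c1.png

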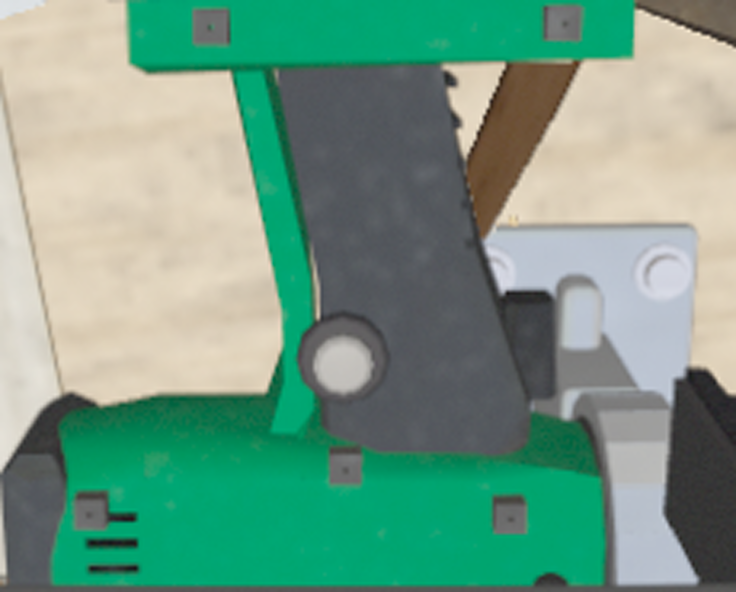

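Call:
step_arm --plan '[[[-52.5,-8.9,0,0.9,1],[-52.5,-8.9,0,0.9,1],[-52.5,-8.9,60,0.9,1],[-52.5,-8.9,60,0.9,1],[-52.5,-8.9,60,0.9,1],[-52.5,-8.9,60,0.9,1]]]'

```text
t: 4.25
eef_pos: [498.9, 154.9, 134.8]
tcp_rot: [3.141, 0.001, -0.132]
ft_force: [0.3, -0.3, -0.1]
opening: 0.997
grip_force: 0.0
```

```bash
cat > st.py <<'E'
from h import *
from cell import env
np.set_printoptions(precision=2,suppress=True)
s=env.state();B=np.array([515.7,141.2]);a=np.radians(7.6);Y=np.array([np.sin(a),np.cos(a)]);Z=np.array([np.cos(a),-np.sin(a)])
p=s["eef_pos"];d=p[:2]-B;F=s["ft_force"]
print(s["t"],"pos",p,"rot",s["tcp_rot"],"drill y,z",d@Y-58,d@Z+146,"F y,z,up",F[:2]@Y,F[:2]@Z,F[2],"M",s["moment"])
E
python3 st.py
```

```text
4.25 pos [498.9  154.91 134.8 ] rot [ 3.14  0.   -0.13] drill y,z -46.628943225481905 127.52888255624906 F y,z,up -0.24830933044533374 0.3088687071355659 -0.08868234132532382 M [-0.01  0.13  0.06]
```

Call:
step_arm --plan '[[[0,0,40,0,1],[0,0,75,0,1],[0,0,83,0,1],[0,0,86,0,1],[0,0,88,0,1],[0,0,88,0,1]]]'

```text
t: 4.75
eef_pos: [500.6, 154.7, 48.2]
tcp_rot: [-3.141, -0.002, -0.133]
ft_force: [-0.2, 0.8, 1.3]
opening: 1.002
grip_force: 0.0
```

Call:
step_arm --plan '[[[0,0,1,0,1],[0,0,2,0,1],[0,0,3,0,1],[0,0,4,0,1],[0,0,4,0,1]]]'

```text
t: 5.17
eef_pos: [499.8, 154.5, 42.7]
tcp_rot: [-3.141, -0.0, -0.133]
ft_force: [0.6, 0.3, -0.5]
opening: 1.003
grip_force: 0.0
```

Call:
step_arm --plan '[[[0,4,0,0,1],[0,7,0,0,1],[0,9,0,0,1],[0,11,0,0,1],[0,11,0,0,1]]]'

```text
t: 5.58
eef_pos: [498.3, 143.6, 42.6]
tcp_rot: [-3.141, -0.0, -0.134]
ft_force: [-0.4, 7.2, 0.1]
opening: 0.997
grip_force: 3.3
```

```bash
python3 st.py
```

```text
5.5833 pos [498.27 143.57  42.63] rot [-3.14 -0.   -0.13] drill y,z -57.956754398134244 128.40681425448474 F y,z,up 7.080086566818319 -1.339134965644274 0.14836626493233385 M [0.94 0.18 0.11]
```

Call:
step_arm --plan '[[[0,1,0,0,1],[0,2,0,0,1],[0,2,0,0,1]]]'

```text
t: 5.83
eef_pos: [498.1, 141.9, 42.6]
tcp_rot: [-3.141, -0.0, -0.133]
ft_force: [-0.0, 9.3, -0.6]
opening: 1.002
grip_force: 4.1
```

Call:
step_arm --plan '[[[0,0.8,0,0,1],[0,1.6,0,0,1],[0,1.6,0,0,1]]]'

```text
t: 6.08
eef_pos: [497.9, 140.5, 42.6]
tcp_rot: [-3.141, -0.0, -0.133]
ft_force: [-0.5, 9.8, -1.3]
opening: 0.996
grip_force: 4.7
```

```bash
python3 st.py
```

```text
6.0833 pos [497.9  140.48  42.63] rot [-3.14 -0.   -0.13] drill y,z -61.072215327542814 128.44901181498366 F y,z,up 9.682304163250691 -1.7729153432818054 -1.3350965988771664 M [1.31 0.17 0.13]
```

Call:
step_arm --plan '[[[0,0.4,0,0,1],[0,0.7,0,0,1],[0,0.7,0,0,1]]]'

```text
t: 6.33
eef_pos: [497.9, 140.0, 42.7]
tcp_rot: [-3.141, -0.001, -0.133]
ft_force: [0.7, 10.4, -1.3]
opening: 0.995
grip_force: 5.2
```

Call:
step_arm --plan '[[[0,0,1,0,1],[0,0,2,0,1],[0,0,3,0,1],[0,0,3,0,1]]]'

```text
t: 6.67
eef_pos: [498.3, 140.0, 39.9]
tcp_rot: [-3.14, -0.002, -0.133]
ft_force: [1.3, 9.4, 0.7]
opening: 1.0
grip_force: 4.9
```

```bash
python3 st.py
```

```text
6.6667 pos [498.3  139.99  39.86] rot [-3.14 -0.   -0.13] drill y,z -61.50382883464385 128.9092992270807 F y,z,up 9.504230482063218 0.012791936537701866 0.7387486356549079 M [ 1.43 -0.06  0.09]
```

Call:
step_arm --plan '[[[0,0,1,0,1],[0,0,2,0,1],[0,0,2,0,1]]]'

```text
t: 6.92
eef_pos: [498.4, 140.0, 37.9]
tcp_rot: [-3.14, -0.002, -0.133]
ft_force: [2.3, 10.1, 2.0]
opening: 0.999
grip_force: 4.9
```

Call:
step_arm --plan '[[[0,0,1,0,1],[0,0,2,0,1],[0,0,2,0,1]]]'

```text
t: 7.17
eef_pos: [498.5, 140.0, 35.9]
tcp_rot: [-3.14, -0.002, -0.133]
ft_force: [1.3, 10.0, 1.5]
opening: 1.0
grip_force: 4.9
```

Call:
step_arm --plan '[[[0,0,1,0,1],[0,0,2,0,1],[0,0,2,0,1]]]'

```text
t: 7.42
eef_pos: [498.6, 140.0, 34.0]
tcp_rot: [-3.14, -0.002, -0.133]
ft_force: [0.6, 9.6, 2.3]
opening: 0.998
grip_force: 4.9
```

Call:
step_arm --plan '[[[0,0,1,0,1],[0,0,1.5,0,1],[0,0,1.5,0,1]]]'

```text
t: 7.67
eef_pos: [498.6, 140.0, 32.5]
tcp_rot: [-3.14, -0.002, -0.133]
ft_force: [1.6, 9.0, 2.0]
opening: 1.002
grip_force: 4.9
```

Call:
step_arm --plan '[[[0,0,1,0,1],[0,0,1.5,0,1],[0,0,1.5,0,1]]]'

```text
t: 7.92
eef_pos: [498.7, 140.0, 31.0]
tcp_rot: [-3.14, -0.002, -0.134]
ft_force: [2.0, 7.8, 1.1]
opening: 0.999
grip_force: 4.9
```

Call:
step_arm --plan '[[[0,0,1,0,1],[0,0,1.5,0,1],[0,0,1.5,0,1]]]'

```text
t: 8.17
eef_pos: [498.8, 140.0, 29.6]
tcp_rot: [-3.14, -0.003, -0.133]
ft_force: [2.7, 10.3, 2.6]
opening: 1.002
grip_force: 4.9
```

```bash
python3 st.py
```

```text
8.1667 pos [498.82 140.    29.58] rot [-3.14 -0.   -0.13] drill y,z -61.42615710750313 129.43178354534933 F y,z,up 10.566634706306925 1.2862193686271002 2.5595435838575873 M [ 1.45 -0.19  0.04]
```

Call:
step_arm --plan '[[[0,0,0.5,0,1],[0,0,1,0,1],[0,0,1,0,1]]]'

```text
t: 8.42
eef_pos: [498.9, 140.0, 28.7]
tcp_rot: [-3.14, -0.003, -0.133]
ft_force: [2.8, 9.5, 3.6]
opening: 1.001
grip_force: 4.8
```

Call:
step_arm --plan '[[[0,0,0.5,0,1],[0,0,1,0,1],[0,0,1,0,1]]]'

```text
t: 8.67
eef_pos: [499.0, 140.0, 27.7]
tcp_rot: [-3.14, -0.003, -0.134]
ft_force: [2.4, 9.0, 3.4]
opening: 1.0
grip_force: 4.8
```

Call:
step_arm --plan '[[[0,0,0.5,0,1],[0,0,1,0,1],[0,0,1,0,1]]]'

```text
t: 8.92
eef_pos: [499.1, 140.0, 26.6]
tcp_rot: [-3.14, -0.003, -0.134]
ft_force: [3.8, 9.5, -0.3]
opening: 1.0
grip_force: 4.8
```

```bash
python3 st.py
```

```text
8.9167 pos [499.1  139.98  26.57] rot [-3.14 -0.   -0.13] drill y,z -61.40377930599503 129.70329273375984 F y,z,up 9.951174152950431 2.523293700610955 -0.27166676288083136 M [ 1.26 -0.33 -0.08]
```

Call:
step_arm --plan '[[[0,0,0.5,0,1],[0,0,1,0,1],[0,0,1,0,1]]]'

```text
t: 9.17
eef_pos: [499.2, 140.0, 25.7]
tcp_rot: [-3.14, -0.004, -0.134]
ft_force: [3.9, 9.9, 3.0]
opening: 1.0
grip_force: 4.8
```

Call:
step_arm --plan '[[[0,0,0.5,0,1],[0,0,1,0,1],[0,0,1,0,1]]]'

```text
t: 9.42
eef_pos: [499.3, 140.0, 24.7]
tcp_rot: [-3.14, -0.004, -0.134]
ft_force: [4.7, 9.5, 2.8]
opening: 1.002
grip_force: 4.7
```

```bash
python3 st.py; python3 - <<'E'
from h import *
from cell import env
im=env.read_camera("scene");a=cv2.resize(im[150:400,250:500],None,fx=2.4,fy=2.4,interpolation=cv2.INTER_CUBIC)
cv2.imwrite("pics/s3.png",(255*(a/255.)**0.6).astype(np.uint8))
E
```

```text
9.4167 pos [499.34 140.    24.75] rot [-3.14 -0.   -0.13] drill y,z -61.35154877107308 129.94254252599114 F y,z,up 10.066113149892999 3.4052161018780747 2.793880320185474 M [ 1.36 -0.41  0.01]
```

View pics/s3.png

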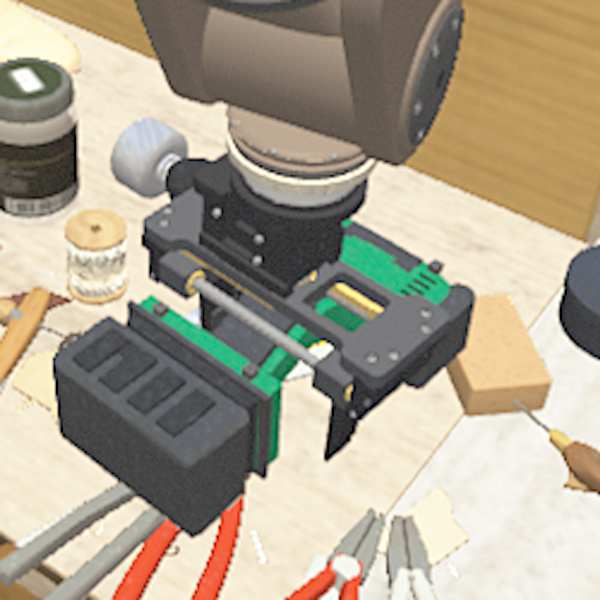

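```bash
python3 - <<'E'
from h import *
from cell import env
K=dict(env.get_calibration("wrist"));W1=dict(K,extrinsics=np.load("w1.npy"))
np.set_printoptions(precision=1,suppress=True)
B=np.array([515.7,141.2]);a=np.radians(7.6);Y=np.array([np.sin(a),np.cos(a)]);Z=np.array([np.cos(a),-np.sin(a)])
def dr(p): d=p[:2]-B;return np.array([d@Y-58,d@Z+146])
for p in [(263,181),(418,178),(340,155),(340,180),(252,137),(432,137)]: print(p,[dr(plane(W1,p,z)) for z in (95,105,118)])
T=K; s=env.state(); print(env.state()["joints"])
# rod heights in tool frame from scene crop (near rod ends) intersect plane tool-x
S=env.get_calibration("scene")
for uv in [(250+200/2.4,150+285/2.4),(250+318/2.4,150+362/2.4),(250+330/2.4,150+455/2.4)]:
    o,d=ray(S,uv)
    for z in (95,100,105,110,115,25):
        print(z,dr(o+d*(z-o[2])/d[2])-[-61.4,129.9],end=' ')
    print()
E
```

```text
(263, 181) [array([-101.8,   81.9]), array([-100.3,   80.5]), array([-98.5,  78.7])]
(418, 178) [array([ 6.3, 79.9]), array([ 4. , 78.6]), array([ 1. , 76.9])]
(340, 155) [array([-48.3,  64.1]), array([-48.7,  63.4]), array([-49.3,  62.4])]
(340, 180) [array([-48.1,  81.3]), array([-48.6,  80. ]), array([-49.1,  78.3])]
(252, 137) [array([-108.2,   51.8]), array([-106.6,   51.5]), array([-104.4,   51. ])]
(432, 137) [array([14.5, 51.8]), array([11.9, 51.5]), array([ 8.5, 51.1])]
[0.1 0.6 2.  0.  0.5 1.8]
95 [ 58. -10.] 100 [ 54.4 -14. ] 105 [ 50.8 -18.1] 110 [ 47.2 -22.1] 115 [ 43.5 -26.2] 25 [108.7  46.9] 
95 [-35.6  -8.4] 100 [-38.3 -12.5] 105 [-41.1 -16.6] 110 [-43.8 -20.6] 115 [-46.5 -24.7] 25 [ 2.9 48.7] 
95 [-84.3 -57.6] 100 [-86.6 -61.2] 105 [-88.9 -64.8] 110 [-91.2 -68.5] 115 [-93.5 -72.1] 25 [-52.2  -6.9]
```

Call:
step_arm --plan '[[[0,0,0.5,0,1],[0,0,1,0,1],[0,0,1,0,1]]]'

```text
t: 9.72
eef_pos: [499.4, 140.0, 23.7]
tcp_rot: [-3.14, -0.004, -0.134]
ft_force: [5.0, 9.0, 1.9]
opening: 0.997
grip_force: 4.7
```

Call:
step_arm --plan '[[[0,0,0.5,0,1],[0,0,1,0,1],[0,0,1,0,1]]]'

```text
t: 9.97
eef_pos: [499.3, 139.9, 22.6]
tcp_rot: [-3.14, -0.004, -0.134]
ft_force: [4.9, 9.5, -2.3]
opening: 1.0
grip_force: 4.5
```

Call:
step_arm --plan '[[[0,0,0.5,0,1],[0,0,1,0,1],[0,0,1,0,1]]]'

```text
t: 10.22
eef_pos: [498.8, 139.8, 21.4]
tcp_rot: [-3.14, -0.002, -0.134]
ft_force: [3.7, 8.8, -1.1]
opening: 0.999
grip_force: 5.9
```

```bash
python3 st.py
```

```text
10.2167 pos [498.8  139.84  21.39] rot [-3.14 -0.   -0.13] drill y,z -61.5847213827321 129.4295999675336 F y,z,up 9.177144527894518 2.498319569253035 -1.1081043470732674 M [ 0.99 -0.25 -0.06]
```

Call:
step_arm --plan '[[[0,0.5,0,0,1],[0,1,0,0,1],[0,1,0,0,1]]]'

```text
t: 10.47
eef_pos: [498.7, 138.9, 21.4]
tcp_rot: [-3.14, -0.002, -0.134]
ft_force: [4.1, 9.2, -0.9]
opening: 1.001
grip_force: 6.3
```

```bash
python3 st.py
```

```text
10.4667 pos [498.68 138.87  21.4 ] rot [-3.14 -0.   -0.13] drill y,z -62.56422877260673 129.43974856443242 F y,z,up 9.681432232998894 2.8832608561599398 -0.9387481369497679 M [ 1.08 -0.24 -0.01]
```

Call:
step_arm --plan '[[[0,0,0.5,0,1],[0,0,1,0,1],[0,0,1,0,1]]]'

```text
t: 10.72
eef_pos: [498.6, 139.0, 20.5]
tcp_rot: [-3.14, -0.002, -0.133]
ft_force: [2.7, 8.7, 1.8]
opening: 1.0
grip_force: 4.8
```

```bash
python3 st.py
```

```text
10.7167 pos [498.6  138.95  20.53] rot [-3.14 -0.   -0.13] drill y,z -62.48901555127453 129.34501501288972 F y,z,up 8.942558588888168 1.4999979873142577 1.80838445154254 M [ 1.25 -0.19  0.07]
```

Call:
step_arm --plan '[[[-0.5,0.5,0,0,1],[-1,1,0,0,1],[-1,1,1,0,1],[-1,1,2,0,1],[-1,1,2,0,1]]]'

```text
t: 11.13
eef_pos: [498.5, 138.5, 19.0]
tcp_rot: [-3.139, -0.005, -0.133]
ft_force: [5.2, 13.2, 4.8]
opening: 1.0
grip_force: 6.9
```

```bash
python3 st.py
```

```text
11.1333 pos [498.51 138.49  18.95] rot [-3.14 -0.   -0.13] drill y,z -62.96261977453819 129.3205446596043 F y,z,up 13.805874830346077 3.4394838772414627 4.788628850832218 M [ 1.65 -0.57  0.06]
```

Call:
step_arm --plan '[[[0,0,1,0,1],[0,0,2,0,1],[0,0,2,0,1],[0,0,2,0,1]]]'

```text
t: 11.47
eef_pos: [498.8, 138.5, 18.1]
tcp_rot: [-3.139, -0.006, -0.133]
ft_force: [-1.0, 10.8, 22.6]
opening: 1.0
grip_force: 6.5
```

```bash
python3 st.py
```

```text
11.4667 pos [498.76 138.52  18.15] rot [-3.14 -0.01 -0.13] drill y,z -62.898347698544214 129.56548420413768 F y,z,up 10.61712224859527 -2.3945956384155034 22.601993264484847 M [ 1.69 -0.43  0.17]
```

Call:
step_arm --plan '[[[0,0,-0.7,0,1],[0,0,-1.3,0,1],[0,0,-1.3,0,1]]]'

```text
t: 11.72
eef_pos: [498.6, 138.5, 18.5]
tcp_rot: [-3.139, -0.005, -0.133]
ft_force: [4.2, 12.4, 7.4]
opening: 0.999
grip_force: 6.8
```

```bash
python3 st.py
```

```text
11.7167 pos [498.59 138.51  18.52] rot [-3.14 -0.01 -0.13] drill y,z -62.928923674688676 129.39801426982453 F y,z,up 12.879400090227001 2.551988103319504 7.4211670902143165 M [ 1.65 -0.48  0.13]
```

Call:
step_arm --plan '[[[0,0,-0.5,0,1],[0,0,-1,0,1],[0,0,-1,0,1]]]'

```text
t: 11.97
eef_pos: [498.5, 138.5, 18.8]
tcp_rot: [-3.14, -0.004, -0.133]
ft_force: [8.2, 14.1, -3.5]
opening: 1.003
grip_force: 7.3
```

```bash
python3 st.py
```

```text
11.9667 pos [498.49 138.46  18.78] rot [-3.14 -0.   -0.13] drill y,z -62.99270366572111 129.30248499815912 F y,z,up 15.079479878861118 6.21666523082916 -3.5253508934550744 M [ 1.36 -0.68 -0.01]
```

```bash
python3 - <<'E'
from h import *
from cell import env
np.save("w4.npy",env.get_calibration("wrist")["extrinsics"]);w=env.read_camera("wrist");s=env.read_camera("scene")
cv2.imwrite("pics/w4raw.png",w);cv2.imwrite("pics/s4raw.png",s)
g=lambda a:(255*(a/255.)**0.5).astype(np.uint8)
a=cv2.resize(g(w[215:480,60:580]),(800,408),interpolation=cv2.INTER_CUBIC)
b=cv2.resize(g(s[215:275,300:450]),(480,192),interpolation=cv2.INTER_CUBIC)
c=cv2.resize(g(s[195:300,300:460]),(320,192))
b=cv2.resize(g(s[230:320,300:460]),(341,192),interpolation=cv2.INTER_CUBIC)
t=env.read_camera("top");cv2.imwrite("pics/t4raw.png",t)
c=cv2.resize(g(t[200:320,290:460]),(272,192),interpolation=cv2.INTER_CUBIC)
o=np.zeros((600,800,3),np.uint8);o[:408]=a;o[408:,:341]=b;o[408:,345:617]=c
cv2.imwrite("pics/mix.png",o)
E
```

```text
(no output)
```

View pics/mix.png

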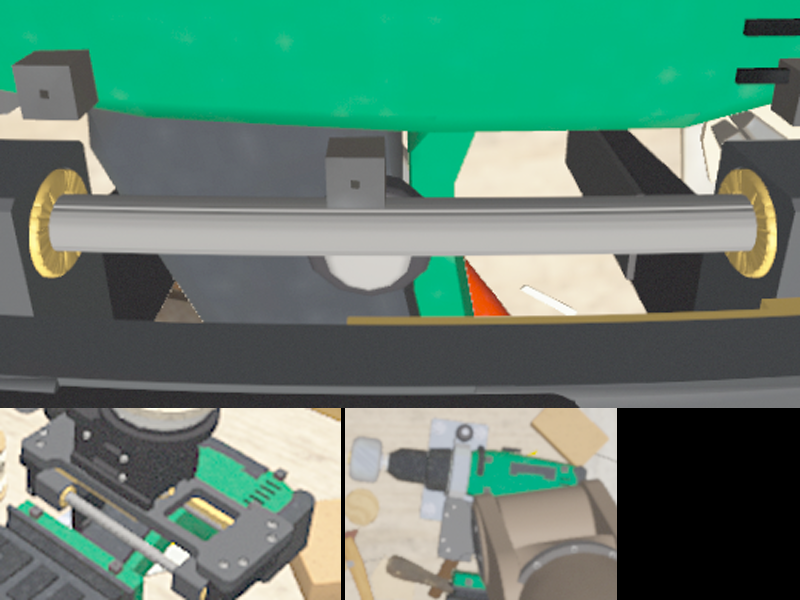

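```bash
python3 - <<'E'
from h import *
from cell import env
K=dict(env.get_calibration("wrist"));W1=dict(K,extrinsics=np.load("w1.npy"));W2=dict(K,extrinsics=np.load("w2.npy"));W4=dict(K,extrinsics=np.load("w4.npy"))
np.set_printoptions(precision=1,suppress=True)
B=np.array([515.7,141.2]);a=np.radians(7.6);Y=np.array([np.sin(a),np.cos(a)]);Z=np.array([np.cos(a),-np.sin(a)])
def dr(p): d=p[:2]-B;return np.array([d@Y-58,d@Z+146,p[2]])
# middle post top centre: w1 c1 crop(345,467), w2 (327,270); w4 mix (355,150)
P4=lambda u,v:(60+u*.65,215+v*.65)
x,r=tri([ray(W1,(220+345/3.2,160+462/3.2)),ray(W2,(327,269))]);print("post",dr(x),r)
x,r=tri([ray(W1,(220+345/3.2,160+462/3.2)),ray(W4,P4(355,148))]);print("post",dr(x),r)
# post near-top edge in w4 = row 140 (far from cam is up -> near robot side is down)
# button: boss centre in w4
x,r=tri([ray(W1,(326.8,271.5)),ray(W2,(327,290.5)),ray(W4,P4(370,250))]);print("button",dr(x),r)
# trigger w1: front top corners
for p in [(393,251),(378,251),(393,284)]: print("trig",[dr(plane(W1,p,z))[:2] for z in (92,96)])
# housing lower edge w4 row 128 col 450
for p in [(450,131),(250,125)]: print("house",[dr(plane(W4,P4(*p),z)) for z in (95,105,112)])
# rod radius/pos from masks in w4 column 420: 
g=cv2.cvtColor(cv2.imread("pics/w4raw.png"),cv2.COLOR_BGR2GRAY)
for c in (200,420,450): print(c,g[325:400,c].tolist())
E
```

```text
post [-57.  165.3 116.9] [np.float64(0.2413146703507016), np.float64(0.24131467035068735)]
post [-56.7 166.8 113.7] [np.float64(0.00797932003924938), np.float64(0.007979320039311663)]
button [-57.6 145.4 104.5] [np.float64(0.31324621900984784), np.float64(0.16334355162120537), np.float64(0.18617221146206242)]
trig [array([ -8.4, 134.1]), array([ -9.1, 132.8])]
trig [array([-19.5, 134.1]), array([-20. , 132.8])]
trig [array([ -7.2, 160.2]), array([ -7.9, 158.6])]
house [array([-70.4, 160.9,  95. ]), array([-69.6, 165.3, 105. ]), array([-69. , 168.4, 112. ])]
house [array([-38.4, 161.9,  95. ]), array([-41. , 166.2, 105. ]), array([-42.8, 169.2, 112. ])]
200 [41, 40, 40, 40, 40, 40, 41, 41, 41, 40, 40, 40, 40, 40, 40, 41, 40, 36, 35, 38, 40, 42, 45, 48, 45, 88, 137, 65, 49, 76, 101, 101, 101, 106, 115, 118, 118, 120, 125, 131, 135, 137, 138, 138, 139, 139, 140, 139, 138, 138, 138, 138, 125, 121, 122, 72, 42, 40, 39, 40, 40, 41, 40, 40, 40, 40, 41, 41, 41, 41, 42, 43, 43, 43, 43]
420 [217, 217, 217, 215, 216, 216, 215, 215, 215, 214, 214, 213, 213, 214, 214, 216, 217, 164, 58, 37, 39, 39, 43, 49, 47, 78, 126, 89, 50, 68, 97, 101, 99, 98, 109, 120, 119, 119, 120, 127, 134, 136, 138, 138, 139, 139, 139, 138, 138, 140, 139, 138, 134, 126, 123, 173, 213, 220, 220, 220, 220, 219, 219, 219, 218, 218, 217, 217, 214, 214, 212, 211, 209, 208, 207]
450 [14, 14, 13, 15, 14, 14, 14, 13, 14, 13, 14, 14, 15, 14, 14, 13, 14, 26, 35, 37, 39, 40, 46, 50, 49, 94, 133, 63, 50, 79, 100, 100, 98, 101, 111, 120, 119, 119, 123, 129, 135, 138, 138, 139, 139, 139, 139, 139, 140, 139, 138, 138, 128, 123, 123, 190, 205, 205, 204, 202, 201, 199, 197, 198, 197, 198, 198, 198, 200, 203, 206, 208, 210, 212, 214]
```

Call:
step_arm --plan '[[[0,-3,-1,0,1],[0,-9,-1,0,1],[-6,-9,-1,2.9,1],[-6,-9,-1,2.9,1],[-6,-9,-1,2.9,1]]]'

```text
t: 12.53
eef_pos: [492.4, 147.2, 20.2]
tcp_rot: [-3.141, -0.002, -0.184]
ft_force: [-0.3, -0.3, 10.1]
opening: 1.0
grip_force: 0.0
```

```bash
sed -i 's/127777/&/' st.py; python3 st.py
```

```text
12.5333 pos [492.39 147.23  20.23] rot [-3.14 -0.   -0.18] drill y,z -55.108694024709365 122.09343963697651 F y,z,up -0.32955318381884724 -0.2700431347083141 10.11067007074077 M [-0.06 -0.13  0.03]
```

Call:
step_arm --plan '[[[0,0,-1,0,1],[0,0,-1,0,1]]]'

```text
t: 12.7
eef_pos: [492.1, 147.1, 20.9]
tcp_rot: [-3.141, -0.001, -0.184]
ft_force: [1.6, -0.2, 1.6]
opening: 0.999
grip_force: 0.0
```

```bash
python3 st.py
```

```text
12.7 pos [492.12 147.06  20.88] rot [-3.14 -0.   -0.18] drill y,z -55.308353146069024 121.85588746102944 F y,z,up 0.06293280243848016 1.6191222391496256 1.6247260926733622 M [ 0.07 -0.06  0.04]
```

Call:
step_arm --plan '[[[0,0,-2,0,1],[0,0,-2,0,1],[0,0,-2,0,1]]]'

```text
t: 12.95
eef_pos: [491.5, 147.1, 22.4]
tcp_rot: [3.142, 0.0, -0.184]
ft_force: [1.2, -0.2, 0.6]
opening: 1.0
grip_force: 0.0
```

```bash
python3 st.py
```

```text
12.95 pos [491.55 147.08  22.36] rot [ 3.14  0.   -0.18] drill y,z -55.36794310815668 121.28076500937895 F y,z,up -0.05959349817028651 1.1896458884075496 0.6136735268361828 M [-0.08  0.15 -0.  ]
```

Call:
step_arm --plan '[[[2.7,0,-1,0,1],[2.7,2,-1,0,1],[2.7,4,-1,0,1],[2.7,5,-1,0,1],[2.7,5,-1,0,1]]]'

```text
t: 13.37
eef_pos: [493.8, 142.0, 23.4]
tcp_rot: [-3.141, -0.001, -0.184]
ft_force: [1.1, 6.9, -1.5]
opening: 1.002
grip_force: 3.9
```

```bash
python3 st.py
```

```text
13.3667 pos [493.79 142.04  23.38] rot [-3.14 -0.   -0.18] drill y,z -60.06517419299765 124.1728404217152 F y,z,up 7.025890066350863 0.15353662295239598 -1.4672623756511194 M [0.92 0.11 0.11]
```

Call:
step_arm --plan '[[[0,1,0,0,1],[0,2,0,0,1],[0,3,0,0,1],[0,3,0,0,1]]]'

```text
t: 13.7
eef_pos: [493.5, 139.6, 23.4]
tcp_rot: [-3.14, -0.001, -0.184]
ft_force: [1.8, 11.6, -1.8]
opening: 0.999
grip_force: 6.1
```

Call:
step_arm --plan '[[[0,0.4,0,0,1],[0,0.8,0,0,1],[0,0.8,0,0,1]]]'

```text
t: 13.95
eef_pos: [493.5, 139.4, 23.4]
tcp_rot: [-3.14, -0.002, -0.183]
ft_force: [2.3, 18.9, -3.5]
opening: 0.999
grip_force: 9.2
```

```bash
python3 st.py
```

```text
13.95 pos [493.52 139.35  23.4 ] rot [-3.14 -0.   -0.18] drill y,z -62.76746462121485 124.25610100123791 F y,z,up 19.051740569691734 -0.2594091261653611 -3.49455193816454 M [ 2.14 -0.01  0.24]
```

Call:
step_arm --plan '[[[0,-0.6,1,0,1],[0,-0.6,2,0,1],[0,-0.6,2,0,1]]]'

```text
t: 14.2
eef_pos: [493.7, 139.6, 21.6]
tcp_rot: [-3.14, -0.002, -0.183]
ft_force: [2.3, 11.6, -1.1]
opening: 1.005
grip_force: 6.4
```

```bash
python3 st.py
```

```text
14.2 pos [493.68 139.55  21.56] rot [-3.14 -0.   -0.18] drill y,z -62.54713166192427 124.38773688533009 F y,z,up 11.786004818934817 0.771034879062796 -1.0795144078159915 M [ 1.56 -0.02  0.18]
```

Call:
step_arm --plan '[[[0,0,0.5,0,1],[0,0,1,0,1],[0,0,1,0,1]]]'

```text
t: 14.45
eef_pos: [493.8, 139.6, 20.8]
tcp_rot: [-3.14, -0.002, -0.183]
ft_force: [0.0, 12.1, 3.2]
opening: 1.001
grip_force: 6.2
```

```bash
python3 st.py
```

```text
14.45 pos [493.78 139.56  20.82] rot [-3.14 -0.   -0.18] drill y,z -62.52483058167197 124.49276677001038 F y,z,up 12.039586311477356 -1.559031012965651 3.1609857943988096 M [ 1.56 -0.07  0.17]
```

Call:
step_arm --plan '[[[0,0,0.5,0,1],[0,0,1,0,1],[0,0,1,0,1]]]'

```text
t: 14.7
eef_pos: [493.9, 139.6, 19.9]
tcp_rot: [-3.14, -0.003, -0.183]
ft_force: [0.4, 12.7, 4.7]
opening: 1.003
grip_force: 6.2
```

Call:
step_arm --plan '[[[0,0,0.5,0,1],[0,0,1,0,1],[0,0,1,0,1]]]'

```text
t: 14.95
eef_pos: [494.0, 139.6, 19.0]
tcp_rot: [-3.14, -0.003, -0.184]
ft_force: [0.4, 10.9, 5.6]
opening: 0.999
grip_force: 6.2
```

```bash
python3 st.py
```

```text
14.95 pos [493.96 139.57  19.02] rot [-3.14 -0.   -0.18] drill y,z -62.49061604656895 124.66314035281678 F y,z,up 10.893612838259736 -1.0586588859065762 5.5591294257911 M [ 1.57 -0.08  0.16]
```

Call:
step_arm --plan '[[[0,0,0.5,0,1],[0,0,1,0,1],[0,0,1,0,1]]]'

```text
t: 15.2
eef_pos: [494.0, 139.6, 18.3]
tcp_rot: [-3.14, -0.003, -0.183]
ft_force: [-0.3, 11.1, 10.1]
opening: 1.003
grip_force: 6.4
```

Call:
step_arm --plan '[[[0,0,0.5,0,1],[0,0,1,0,1],[0,0,1,0,1]]]'

```text
t: 15.45
eef_pos: [494.1, 139.6, 18.1]
tcp_rot: [-3.14, -0.004, -0.183]
ft_force: [-4.4, 10.5, 21.9]
opening: 1.002
grip_force: 6.3
```

```bash
python3 st.py
```

```text
15.45 pos [494.15 139.61  18.07] rot [-3.14 -0.   -0.18] drill y,z -62.42727107144289 124.8483847626667 F y,z,up 9.816104299918845 -5.7678201763141095 21.93154633680538 M [ 1.65 -0.05  0.19]
```

Call:
step_arm --plan '[[[0,-1,0,0,1],[0,-2,0,0,1],[0,-3,0,0,1],[0,-4,0,0,1],[0,-5,0,0,1],[0,-5,0,0,1]]]'

```text
t: 15.95
eef_pos: [494.8, 143.6, 18.1]
tcp_rot: [-3.14, -0.003, -0.184]
ft_force: [-4.6, 0.6, 22.3]
opening: 1.001
grip_force: 2.9
```

```bash
python3 st.py
```

```text
15.95 pos [494.84 143.61  18.06] rot [-3.14 -0.   -0.18] drill y,z -58.37259981764086 125.00504903845373 F y,z,up -0.026622061189975062 -4.673935688995259 22.311615683535933 M [0.44 0.02 0.11]
```

Call:
step_arm --plan '[[[0,-1,0,0,1],[0,-1.5,0,0,1],[0,-1.5,0,0,1]]]'

```text
t: 16.2
eef_pos: [495.0, 144.4, 18.1]
tcp_rot: [-3.141, -0.003, -0.185]
ft_force: [-5.4, -9.1, 23.6]
opening: 1.001
grip_force: 0.0
```

```bash
python3 st.py
```

```text
16.2 pos [494.95 144.37  18.06] rot [-3.14 -0.   -0.18] drill y,z -57.59903861107369 125.01608213287993 F y,z,up -9.747275584062066 -4.176750945562377 23.616157993989866 M [-0.69 -0.01 -0.21]
```

Call:
step_arm --plan '[[[0,0,-2,0,1],[0,0,-4,0,1],[0,-2,-6,0,1],[0,-5,-8,0,1],[0,-5,-8,0,1]]]'

```text
t: 16.62
eef_pos: [495.3, 150.4, 24.7]
tcp_rot: [-3.141, -0.001, -0.184]
ft_force: [0.0, -0.4, -0.0]
opening: 1.0
grip_force: 0.0
```

```bash
python3 st.py
```

```text
16.6167 pos [495.26 150.44  24.67] rot [-3.14 -0.   -0.18] drill y,z -51.54122538642117 124.52072820228902 F y,z,up -0.3773189193613106 0.09736955269030527 -0.03449881487138552 M [0.01 0.17 0.  ]
```

Call:
step_arm --plan '[[[0,0,-20,0,1],[0,0,-55,0,1],[0,0,-90,0,1],[0,0,-130,0,1],[0,0,-160,0,1],[0,0,-180,0,1],[0,0,-180,0,1],[0,0,-180,0,1]]]'

```text
t: 17.28
eef_pos: [495.1, 150.1, 205.0]
tcp_rot: [-3.141, -0.002, -0.184]
ft_force: [0.0, -0.6, -0.5]
opening: 0.999
grip_force: 0.0
```

Call:
step_arm --plan '[[[-4.3,9.5,-9.4,-57,1],[-4.3,9.5,-9.4,-57,1],[-4.3,9.5,-9.4,-57,1],[-4.3,9.5,-9.4,-57,1],[-4.3,9.5,-9.4,-57,1],[-4.3,9.5,-9.4,-57,1],[-4.3,9.5,-9.4,-57,1],[-4.3,9.5,-9.4,-57,1]]]'

```text
t: 17.95
eef_pos: [488.4, 141.3, 211.9]
tcp_rot: [-3.14, 0.002, 0.817]
ft_force: [-0.6, -0.4, 0.2]
opening: 1.001
grip_force: 0.0
```

Call:
step_arm --plan '[[[0,0,0,-57,1],[0,0,0,-57,1],[0,0,0,-57,1],[0,0,0,-57,1],[0,0,0,-57,1],[0,0,0,-57,1],[0,0,0,-57,1],[0,0,0,-57,1]]]'

```text
t: 18.62
eef_pos: [488.4, 141.4, 212.0]
tcp_rot: [-3.139, -0.0, 1.812]
ft_force: [0.2, 0.3, 0.1]
opening: 1.0
grip_force: 0.0
```

Call:
step_arm --plan '[[[0,0,0,-57,1],[0,0,0,-57,1],[0,0,0,-57,1],[0,0,0,-57,1],[0,0,0,-57,1],[0,0,0,-57,1],[0,0,0,-57,1],[0,0,0,-57,1]]]'

```text
t: 19.28
eef_pos: [488.4, 141.3, 211.9]
tcp_rot: [-3.14, -0.003, 2.807]
ft_force: [-1.2, 1.1, -0.6]
opening: 1.005
grip_force: 0.0
```

Call:
step_arm --plan '[[[0,0,0,-11.8,1],[0,0,0,-11.8,1],[0,0,0,-11.8,1],[0,0,0,-11.8,1]]]'

```text
t: 19.62
eef_pos: [488.6, 141.4, 212.5]
tcp_rot: [-3.141, -0.002, 3.004]
ft_force: [0.3, -0.4, 0.3]
opening: 0.998
grip_force: 0.0
```

```bash
python3 - <<'E'
from h import *
from cell import env
np.set_printoptions(precision=1,suppress=True,linewidth=200)
s=env.state();c=env.get_calibration("wrist");im=env.read_camera("wrist");cv2.imwrite("pics/w5.png",im)
print(s["t"],s["eef_pos"],s["tcp_rot"])
W=[dict(c,extrinsics=np.load("w1.npy")),c];I=[cv2.imread("pics/w1.png"),im]
B=np.array([515.7,141.2]);a=np.radians(7.6);Y=np.array([np.sin(a),np.cos(a)]);Z=np.array([np.cos(a),-np.sin(a)])
# brightness along drill y at trigger top height, z 140..155 ; and 2-view check of static battery/button
ys=np.arange(-20,4,1.)
for w,i in zip(W,I):
    g=cv2.cvtColor(i,cv2.COLOR_BGR2GRAY)
    for z in (140,146,152):
        P=proj(w,[np.r_[B+(y+58)*Y+(z-146)*Z,92] for y in ys]).astype(np.float32)
        print(z,cv2.remap(g,P[None,:,0],P[None,:,1],cv2.INTER_LINEAR)[0])
    q=proj(w,[np.r_[B,104.5]])[0];x,y=np.round(q).astype(int)
    m=(g[y-16:y+17,x-16:x+17]>95).astype(np.uint8);n,l,st,ce=cv2.connectedComponentsWithStats(m)
    k=1+np.argmax([-np.hypot(*(ce[j]-16)) if st[j][4]>60 else -99 for j in range(1,n)]);print("button pred",q,"seen",ce[k]+[x-16,y-16],st[k])
E
```

```text
19.6167 [488.6 141.4 212.5] [-3.1 -0.   3. ]
140 [ 11  16  16  16  17  17  18  18  17  17  17  20  40  73 123 151 151 151 150 151 150 146 138 132]
146 [ 29  19  15  17  17  19  18  18  17  17  18  19  31  71 120 147 149 151 150 150 151 147 129  81]
152 [30 30 29 21 16 17 18 20 22 23 22 20 23 51 62 62 63 63 63 63 63 63 63 62]
button pred [325.9 272.3] seen [326.6 273.7] [  8  10  18  17 225]
140 [ 15  16  17  18  18  16  18  18  28  98 151 137  73  71 129 150 152 151 151 152 150 145 130 141]
146 [ 28  18  18  18  18  18  16  18  19  30  55  63  61  75 127 150 151 151 151 151 151 148 128  58]
152 [31 31 29 18 17 21 24 22 19 20 41 58 62 62 62 62 63 63 63 63 63 63 63 63]
button pred [326.  274.1] seen [326.6 274.5] [  8   9  18  16 218]
```

```bash
python3 -c "
from cell import env
print(env.job_done())"
```

```text
the job is handed in; nothing more can be done
None
```

The job is handed in. The trigger is caught on the lock, still 3 mm in with the robot clear at about 20 s. I pressed the button with the gripper's body rather than a fingertip, and the forces peaked at about 19 N on the trigger stop and 24 N on the button. I saw no sign that the drill turned, and I didn't re-measure the jar, spool and cork block afterwards.

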